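# Take the height of a sunk implant analogue with the dental surveyor

### The job

By its grip lever, set the survey table with the stone cast on the surveyor's platform so that the bore in the cast stands under the raised rod, and let go of it. Then take the wing knob, press the sprung spindle gently down until the rod touches the brass analogue at the bottom of the bore, and while holding it there turn the knob clockwise to its stop, so that the spindle stays locked at that height when you let go. Do not knock the two dropper bottles, the jaw model or the bur block.

Things in the scene. Friction and masses are not known exactly. Their poses are not given: they have to be found in the camera images.
- surveyor: dental surveyor, fixed; origin on the bench straight below the spindle axis, x axis towards its column. Platform top 10 mm above the bench, x -70 to +110 mm, y -62 to +62. Column 22 mm thick, 210 high, at x = 85, foot 52 wide. Arm 26 mm wide from column to a round nose 40 wide about the spindle axis, with a readout box 56 wide in front of it out to x = -37; all 143 to 186 mm above the bench
- rod_tip (a point): lower end of the steel rod (5 mm thick, 32 mm long below its 12 mm chuck nose); 90 mm above the bench when the spindle is up, on the spindle axis
- knob_grip (a point): centre of the black wing knob on top of the spindle, 266 mm above the bench when the spindle is up; wing 13 mm thick, 53 mm long, 24 mm high, on the spindle's axis; it turns with the knob: its y axis lies along the wing, its x axis across it, z up
- knob (a joint): twist lock in rad: 0 = unlocked (wing crosswise to the arm), grows clockwise seen from above, stop at 1.5 (wing in line with the arm). It takes hold from about 0.5 rad on (an eccentric presses a brake shoe; up to about 0.3 N m to turn); from 1.1 rad on it counts as locked
- spindle: steel spindle with rod, chuck and knob; slides straight down through the nose, by 58 mm at most. Its origin lies on the bench, at the surveyor's origin, when it is fully up, and sinks with it. A return spring lifts it with about 2 N net: unlocked, it rises when let go
- survey_table: loose survey table with a white stone cast, about 0.42 kg, upright; origin at the centre of its underside. Round dark base 76 mm wide and 12 mm high, neck, plate, stone cast 64 x 74 mm whose top face is 53 mm above the origin, teeth up to 60 mm, clips reaching 53 mm to either side. A black grip lever points to -x of the table
- lever_grip (a point): centre of the black lever grip, at (-56, 0, 26) mm of the survey table; grip 34 mm long along x, 14 wide (y), 14 high, rising 13 degrees outward; take it across its width. With the bore under the rod the readout box hangs above it: an upright gripper hits the box, one leaning back 25 to 45 degrees, away from the column, clears it
- bore_mouth (a point): centre of the bore's rim in the top face of the cast, at (-19, 21, 53) mm of the survey table; round bore 16 mm wide, vertical, in the gap of the tooth row
- analogue: brass implant analogue, a plug stuck fast in the bore
- analogue_top (a point): centre of the analogue's flat top, the bottom of the bore; 8 to 22 mm below bore_mouth, different each time
- dropper_a: amber dropper bottle with black bulb, 34 mm wide, 102 mm high, loose, standing between the survey table and the surveyor; origin at its foot
- dropper_b: second dropper bottle like dropper_a, 34 mm wide, 102 mm high, loose, also standing between the survey table and the surveyor; origin at its foot
- jaw_model: pink jaw model with teeth, 63 x 76 x 22 mm, loose, on the right; origin at the centre of its underside
- bur_block: blue bur block with a lid, 45 x 85 x 41 mm, loose, left of the surveyor, behind the survey table; origin at the centre of its underside

How it is judged:
By the outcome, as a careful person would: the job done as asked, in the order asked, and still so for the second after the job is handed in, with the robot touching nothing.
It also fails if it takes over 64 s, if anything falls off the work surface, if the arm or the gripper's body presses on something with over 40 N, if the wrist force passes 120 N, or if a joint passes its speed limit or range.

### The arm

A 7-joint arm with a two-finger parallel gripper is mounted at the origin on a cart in front of the work surface, level with it; the furniture and walls round the work are solid. World frame = base frame: x ahead of the robot, y to its left, z up, the work surface at z = 0. Lengths are in m, angles in rad, forces in N, time in s.
With the tool pointing down it reaches from about 0.4 to 0.85 m from the base axis. Payload 10.4 kg.
Tool frame: the origin (TCP) lies at the very end of the fingers, on their centre line; the grasp point (between the pads) lies 19 mm behind it; z points along the fingers, y is the line along which they close (so a half turn about z gives the same grasp; the last joint's range is limited). The gripper opens to 85 mm and grips with 20 to 120 N. Pads are 22 mm wide; open, the fingers measure 114 mm over their backs; the gripper's body (76 mm by 85 mm) begins 54 mm behind the grasp point. The pads swing forward as they close: fully open they stand 13 mm farther back than shut.
Start: joints at [-1.145, 0.332, -0.065, 1.46, 0.022, 1.35, -0.088], TCP at [0.271, 0.563, 0.231] pointing down, gripper open.
Joint ranges: [-2.6, 2.6], [-0.5, 2.12], [-1.47, 1.34], [0.16, 2.42], [-1.27, 4.41], [0.06, 2.06], [-2.6, 2.6]. Speed limits (rad/s): [2.22, 2.22, 2.79, 2.79, 3.14, 3.14, 3.14].

### API

Orientations are given as a unit quaternion [x, y, z, w].
In Python, from workcell import manip, vision, order gives the robot as it stands. The module is installed in compiled form; this text tells all that it offers.
- The arm moves only by the tool move_arm, never from a script. Its argument "motion" is a list of rows, each a list of 3 entries, a list of its own where there are three numbers: the shift along the tool's x, y, z scaled (see below), then the turn, a rotation vector about the tool's x, y, z scaled (see below), then the opening, from -1 (shut) to 1 (fully open). In form: [[[dx, dy, dz], [wx, wy, wz], hand], ...]. A call has 1 to 12 rows; each row shifts and turns the commanded pose from where the row before left it, along the tool's axes as they then stand; what a row does not reach is not made up. The controller multiplies each number of a shift by 0.75 m and each number of a turn by pi/4 rad. A row lasts 1/10 s, in which the tool goes at most 50 mm and 8.59 degrees, less where a joint would pass 70% of its speed; a pose out of reach is approached as far as the arm can. A call with a number of a shift or a turn outside -1 to 1 is refused whole. A call with a gripper value outside its range is refused whole. The fingers move at their own pace and stop on an object; "newtons" is the grip in N (left out, the last holds). Time passes only in rows, so rows that do not move let the fingers close. It gives the time, the measured TCP pose, the force, the opening and the grip force at its end, in the units of the state.
- manip.get_obs(): the state, without advancing time (a new reading comes with each control period).
- vision.camera(name): name is "scene" or "top" or "wrist"; returns a dict with "pixels" (400x640x3 uint8, red, green, blue), "fx", "fy", "cx", "cy" (pixels), "k1" (the pictures are not rectified: a ray, as slopes to the right and down, at radius r is drawn at 1 + k1 r^2 times it, then the intrinsics apply), "R" (3x3) and "t" (3): a world point X has camera coordinates R X + t. Camera axes: x right, y down, z forward; pixel columns grow to the right and rows downward; lengths in m; the calibration is good to about 2 mm. A picture is of the moment at which its call begins. There is no depth.
- order.hand_in(): hands the job in; it is judged then, once.
The state is a dict: "clock": time; "joint_pos": joint angles; "joint_velocities": joint speeds; "tau": joint torques, N m; "position": TCP position; "ee_rot": TCP orientation; "ft_force": force on the tool from outside, world axes, zero at the start; "torque": the same for the moment, N m; "grip_width": opening from 0.0 (shut) to 1.0 (fully open); "grasp_force": force on a finger pad.
Only numpy, scipy, OpenCV 4.12 (cv2) and the standard library are available. Lean on these libraries where they do the work, as an engineer would, in place of code of your own. Each camera call takes 0.05 s, during which the arm holds its last target. There are 200 camera calls.

## Working session

There is one attempt and no reset: what is moved stays moved. The work goes in short steps, Python scripts to look and compute and a tool call to move; the robot and the scene stay as the last step left them, time stands still between calls to the robot, and variables do not carry over. Pictures are saved under pics/ and viewed, at most 10 in all, crops included, and the job is handed in when it is done.

Besides the shell and the picture viewer there is one more tool, called after "Emit:" as a command line: name --argument value ..., lists and objects as JSON in quotes. move_arm: Moves the arm, as the interface text tells. Its arguments: {"type":"object","properties":{"motion":{"type":"array"},"newtons":{"type":"number"}},"required":["motion"]}

```bash
mkdir -p pics; cat > h.py <<'E'
import numpy as np, cv2, json
from workcell import manip, vision, order
from scipy.spatial.transform import Rotation as Ro
def snap(n,f=None):
    c=vision.camera(n)
    if f: cv2.imwrite('pics/'+f,c['pixels'][:,:,::-1])
    np.savez('/tmp/'+n+'.npz',**c)
    return c
def ray(c,u,v):
    d=np.array([(u-c['cx'])/c['fx'],(v-c['cy'])/c['fy']]); p=d.copy()
    for _ in range(20): p=d/(1+c['k1']*(p@p))
    R=np.array(c['R']); return -R.T@c['t'], R.T@np.array([p[0],p[1],1])
def onz(c,u,v,z):
    o,d=ray(c,u,v); return o+d*(z-o[2])/d[2]
def proj(c,X):
    x=np.array(c['R'])@X+c['t']; p=x[:2]/x[2]; p=p*(1+c['k1']*(p@p))
    return np.array([p[0]*c['fx']+c['cx'],p[1]*c['fy']+c['cy']])
def tri(c1,p1,c2,p2):
    o,d=ray(c1,*p1);q,e=ray(c2,*p2)
    s=np.linalg.lstsq(np.c_[d,-e],q-o,rcond=None)[0]
    a,b=o+d*s[0],q+e*s[1]; return (a+b)/2,np.linalg.norm(a-b)
E
python3 - <<'E'
from h import *
for n in('scene','top'):
    c=snap(n,n+'0.png'); print(n,-np.array(c['R']).T@c['t'],c['fx'],c['k1'])
o=manip.get_obs();print(o)
E
```

```text
scene [-0.00292316 -0.0647546   1.1529073 ] 449.46040523914763 -0.04918548394265241
top [ 0.4628533  -0.01104498  1.30469947] 418.00328932682845 -0.08667093781791305
{'clock': 0.1, 'joint_pos': array([-1.14460951,  0.33282803, -0.0647181 ,  1.4608521 ,  0.02162183,
        1.34992271, -0.08848759]), 'joint_velocities': array([-0.0009234 , -0.00264287, -0.00202739, -0.00305099,  0.00100594,
        0.00059519,  0.00067603]), 'tau': array([ 2.04422351e-03, -6.26748919e+01,  4.94826841e-02, -3.92427135e+01,
        1.62609533e-02,  6.98826989e-03,  3.60940717e-07]), 'position': array([0.27102219, 0.56280057, 0.23058596]), 'ee_rot': array([ 2.22488929e-01,  9.74934995e-01, -6.47743532e-04, -1.09299739e-04]), 'ft_force': array([-0.18840824, -0.19948705,  0.42320656]), 'torque': array([0.04544111, 0.00229137, 0.00402066]), 'grasp_force': 0.0, 'grip_width': 1.0032796827571568}
```

View pics/top0.png

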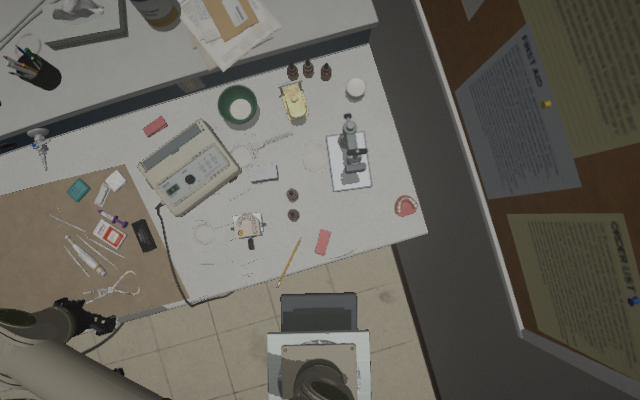

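View pics/scene0.png

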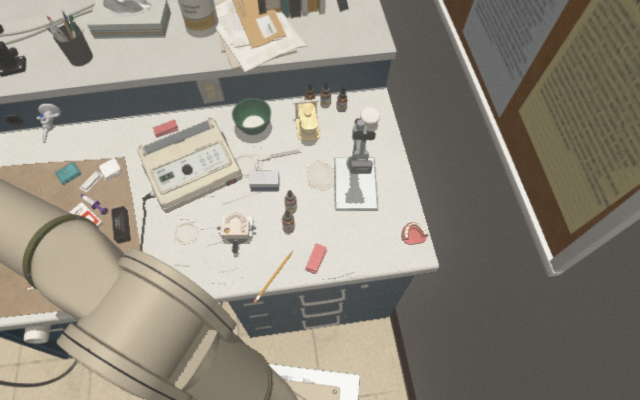

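The top view shows the survey table at about (247,226) with its lever pointing down to (251,243). The bottles are at (292,195) and (293,215), the bur block at (264,173), the surveyor at (350,155) and the jaw model at (405,206). I'll enlarge both views to measure.

```bash
python3 - <<'E'
from h import *
a=np.load('/tmp/top.npz');b=np.load('/tmp/scene.npz')
A=cv2.resize(a['pixels'][105:255,220:380,::-1],None,fx=5,fy=5,interpolation=2)[:600]
A=cv2.resize(a['pixels'][110:255,225:385,::-1],None,fx=4,fy=4,interpolation=2)
B=cv2.resize(b['pixels'][110:260,210:385,::-1],None,fx=4,fy=4,interpolation=2)
cv2.imwrite('pics/tz.png',A);cv2.imwrite('pics/sz.png',B)
for n,u,v,z in(('plat',[328,336,370,362],[135,191,187,132],.01),):
  for i in range(4): print(onz(a,u[i],v[i],z))
E
```

```text
[ 0.76507543 -0.04725494  0.01      ]
[ 0.5875445  -0.06749441  0.01      ]
[ 0.59752557 -0.17390934  0.01      ]
[ 0.77234413 -0.15467226  0.01      ]
```

View pics/tz.png

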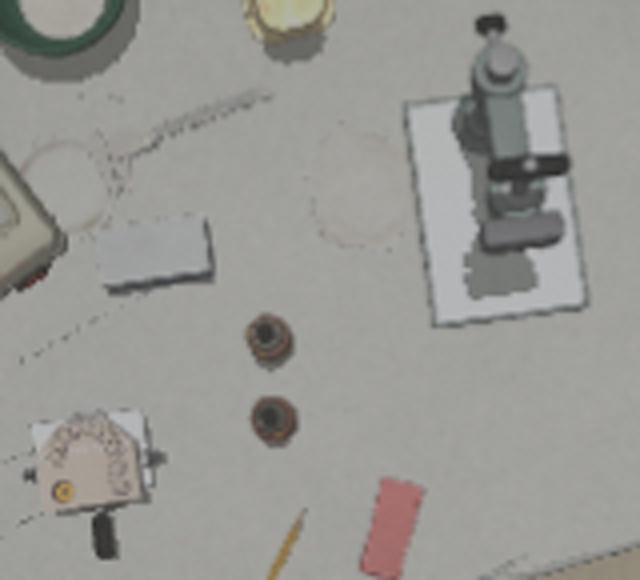

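View pics/sz.png

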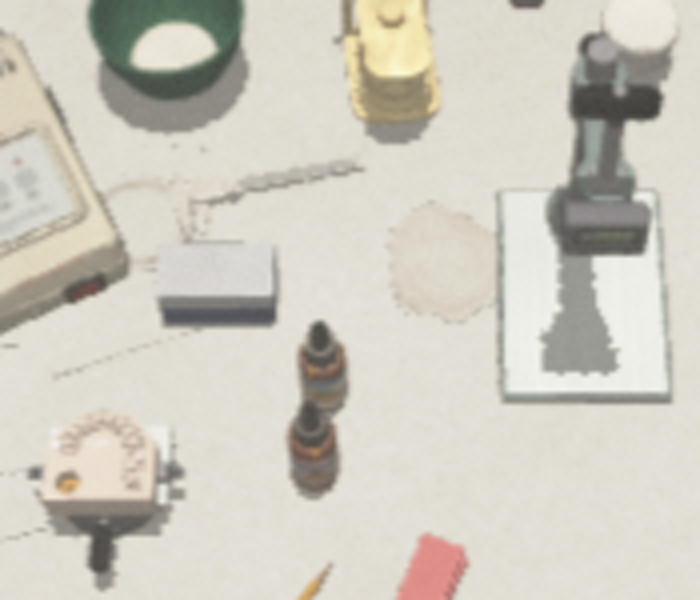

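The zooms show the bore (brass spot) at top-crop (63,491) and scene-crop (67,482). The lever runs from (98,515) to (106,557), the knob wing from (490,166) to (568,164), and the platform corners are clear. I'll turn these into positions.

```bash
cat > m.py <<'E'
from h import *
a=np.load('/tmp/top.npz');b=np.load('/tmp/scene.npz')
T=lambda x,y:((x+.5)/4-.5+225,(y+.5)/4-.5+110)
S=lambda x,y:((x+.5)/4-.5+210,(y+.5)/4-.5+110)
def m(c,box,f):
    x0,y0,x1,y1=box; p=c['pixels'][y0:y1,x0:x1].astype(int); hsv=cv2.cvtColor(c['pixels'][y0:y1,x0:x1],cv2.COLOR_RGB2HSV).astype(int)
    ys,xs=np.nonzero(f(p,hsv)); return xs.mean()+x0,ys.mean()+y0,len(xs)
E
python3 - <<'E'
from m import *
P=[(405,102),(435,326),(588,305),(558,86)]
w=[onz(a,*T(*p),.01) for p in P]; Q=[(498,189),(504,400),(671,399),(659,190)]
w2=[onz(b,*S(*p),.01) for p in Q]
loc=np.array([[.11,.062],[-.07,.062],[-.07,-.062],[.11,-.062]])
def rigid(w):
    w=np.array(w)[:,:2];mu=w.mean(0);l=loc-loc.mean(0)
    H=l.T@(w-mu);th=np.arctan2(H[0,1]-H[1,0],H[0,0]+H[1,1]);c,s=np.cos(th),np.sin(th)
    R=np.array([[c,-s],[s,c]]);t=mu-R@loc.mean(0);return t,np.degrees(th),np.linalg.norm(loc@R.T+t-w,axis=1)
print('surv top',rigid(w));print('surv scene',rigid(w2))
print('bore tri',tri(a,T(63,491),b,S(67,482)))
org=lambda p,h:(p[...,0]>p[...,2]+70)&(h[...,1]>110)
for c,bx in((a,(233,225,248,240)),(b,(220,223,234,237))): print('orange',m(c,bx,org))
# wing
dk=lambda p,h:p.max(-1)<60
print('wing top',m(a,(345,146,370,156),dk),'scene',m(b,(352,130,377,141),dk))
print('wing tri',tri(a,m(a,(345,146,370,156),dk)[:2],b,m(b,(352,130,377,141),dk)[:2]))
print('wing ends',onz(a,*T(488,167),.27),onz(a,*T(569,164),.27))
print('lever tri',tri(a,m(a,(246,237,256,252),dk)[:2],b,m(b,(230,243,242,258),dk)[:2]),m(a,(246,237,256,252),dk))
# cast corners z=.053
for n,p in(('FL',(50,515)),('FR',(144,500))): print('cast',n,onz(a,*T(*p),.053))
print('clips',onz(a,*T(27,475),.048),onz(a,*T(160,458),.048))
print('lever ends',onz(a,*T(98,513),.025),onz(a,*T(106,557),.03))
print('drops',[onz(a,*T(*p),.10) for p in((267,333),(272,416))],[onz(b,*S(*p),.102) for p in((319,325),(309,406))])
print('bur',[onz(a,*T(*p),.041) for p in((97,229),(205,215),(211,275),(108,290))])
E
```

```text
surv top (array([ 0.6621357 , -0.11214604]), np.float64(5.821839691072434), array([0.00133131, 0.00209017, 0.00281154, 0.00307924]))
surv scene (array([ 0.65897107, -0.11251895]), np.float64(6.376730490692283), array([0.00091243, 0.00216752, 0.00279319, 0.00050829]))
bore tri (array([0.46607479, 0.22504487, 0.04924411]), np.float64(0.0005827409954685276))
orange (np.float64(240.5), np.float64(232.5), 8)
orange (np.float64(226.57142857142858), np.float64(230.71428571428572), 7)
wing top (np.float64(357.0877192982456), np.float64(151.8421052631579), 57) scene (np.float64(nan), np.float64(nan), 0)
 ** On entry to DLASCL parameter number  4 had an illegal value
 ** On entry to DLASCL parameter number  4 had an illegal value
 ** On entry to DLASCL parameter number  4 had an illegal value
 ** On entry to DLASCL parameter number  4 had an illegal value
 ** On entry to DLASCL parameter number  5 had an illegal value
 ** On entry to DLASCL parameter number  4 had an illegal valuem.py:7: RuntimeWarning: Mean of empty slice.
  ys,xs=np.nonzero(f(p,hsv)); return xs.mean()+x0,ys.mean()+y0,len(xs)
  ret = ret.dtype.type(ret / rcount)
Traceback (most recent call last):
  File "h.py", line 20, in tri
    s=np.linalg.lstsq(np.c_[d,-e],q-o,rcond=None)[0]
      ~~~~~~~~~~~~~~~^^^^^^^^^^^^^^^^^^^^^^^^^^^^
numpy.linalg.LinAlgError: SVD did not converge in Linear Least Squares
```

```bash
python3 - <<'E' 2>&1 | grep -v DLA
from m import *
dk=lambda p,h:p.max(-1)<60
dk2=lambda p,h:p.max(-1)<90
wt=m(a,(345,146,370,156),dk)
sw=S(617,101)
print('wing tri',tri(a,wt[:2],b,sw),[proj(b,onz(a,*wt[:2],.272)),sw])
print('wing at z',onz(a,*wt[:2],.272))
print('wing ends',onz(a,*T(488,167),.272),onz(a,*T(569,164),.272))
la=m(a,(246,238,256,252),dk2);lb=m(b,(230,243,242,258),dk2)
print('lever',la,lb,onz(a,*la[:2],.03),onz(b,*lb[:2],.03))
for n,p in(('FL',(50,515)),('FR',(144,500))): print('cast',n,onz(a,*T(*p),.053))
print('clips',onz(a,*T(27,475),.048),onz(a,*T(160,458),.048))
print('lever ends',onz(a,*T(98,513),.025),onz(a,*T(106,557),.03))
print('drops',[onz(a,*T(*p),.10) for p in((267,333),(272,416))],[onz(b,*S(*p),.102) for p in((319,325),(309,406))])
print('bur',[onz(a,*T(*p),.041) for p in((97,229),(205,215),(211,275),(108,290))])
E
```

```text
wing tri (array([ 0.65982705, -0.11138793,  0.26977876]), np.float64(0.0008228714343431155)) [array([364.20703592, 134.45433921]), (363.875, 134.875)]
wing at z [ 0.6594457 -0.1115837  0.272    ]
wing ends [ 0.6612119 -0.0854145  0.272    ] [ 0.66199951 -0.13623711  0.272     ]
lever (np.float64(250.4814814814815), np.float64(243.59259259259258), 54) (np.float64(234.8181818181818), np.float64(247.3030303030303), 33) [0.43135998 0.19796676 0.03      ] [0.42728774 0.19730105 0.03      ]
cast FL [0.44839723 0.23410004 0.053     ]
cast FR [0.4579947  0.16330588 0.053     ]
clips [0.47876978 0.25206361 0.048     ] [0.48920608 0.15140546 0.048     ]
lever ends [0.44877339 0.20266191 0.025     ] [0.41528157 0.19627425 0.03      ]
drops [array([0.57659435, 0.06568214, 0.1       ]), array([0.51643408, 0.0632973 , 0.1       ])] [array([0.57686626, 0.06733091, 0.102     ]), array([0.51587227, 0.06518726, 0.102     ])]
bur [array([0.66515388, 0.19779803, 0.041     ]), array([0.67376288, 0.11500737, 0.041     ]), array([0.62753702, 0.11119542, 0.041     ]), array([0.61806262, 0.1899361 , 0.041     ])]
```

```bash
cat >> h.py <<'E'
def Rot(yaw,lean):
    s,c=np.sin(np.radians(yaw)),np.cos(np.radians(yaw));S,C=np.sin(np.radians(lean)),np.cos(np.radians(lean))
    y=np.array([-s,c,0]);z=np.array([S*c,S*s,-C]);return np.c_[np.cross(y,z),y,z]
def cur():
    o=manip.get_obs();return np.array(o['position']),Ro.from_quat(o['ee_rot']).as_matrix(),o
def show(p,R,wp,Rt=None):
    "turn first, then shifts through the waypoints, in tool units (total and rows at 40 mm, 8 deg)"
    if Rt is not None:
        r=Ro.from_matrix(R.T@Rt).as_rotvec();n=int(np.ceil(np.linalg.norm(r)/np.radians(8)));print('turn',n,'x',np.round(r/(np.pi/4)/max(n,1),4));R=Rt
    for w in wp:
        d=R.T@(np.array(w)-p);n=int(np.ceil(np.linalg.norm(d)/.04));print('shift',np.round(d*1000,1),n,'x',np.round(d/.75/max(n,1),4));p=np.array(w)
E
python3 - <<'E'
from h import *
p,R,o=cur(); yaw=7.5
Rt=Rot(yaw,35); org=np.array([.4876,.2067,0])
Y=Ro.from_euler('z',yaw,degrees=True).as_matrix()
G=org+Y@[-.057,0,.0265]; tcp=G+Rt[:,2]*.019
print(G,tcp)
pre=tcp-Rt[:,2]*.12
show(p,R,[pre,tcp],Rt)
E
```

```text
[0.43108764 0.19926001 0.0265    ] [0.44189236 0.20068248 0.01093611]
turn 6 x [-0.0378 -0.126  -0.119 ]
shift [  25.9 -381.3  130. ] 11 x [ 0.0031 -0.0462  0.0158]
shift [  0.   0. 120.] 3 x [0.     0.     0.0533]
```

Emit:
move_arm --motion '[[[0,0,0],[-0.038,-0.126,-0.119],1],[[0,0,0],[-0.038,-0.126,-0.119],1],[[0,0,0],[-0.038,-0.126,-0.119],1],[[0,0,0],[-0.038,-0.126,-0.119],1],[[0,0,0],[-0.038,-0.126,-0.119],1],[[0,0,0],[-0.038,-0.126,-0.119],1],[[0,0,0],[0,0,0],1]]'

```text
clock: 0.8
position: [0.2681, 0.5628, 0.2294]
ee_rot: [-0.066, 0.951, 0.02, 0.301]
ft_force: [-0.0, -0.5, 0.6]
grip_width: 1.002
grasp_force: 0.0
```

Emit:
move_arm --motion '[[[0.003,-0.046,0.016],[0,0,0],1],[[0.003,-0.046,0.016],[0,0,0],1],[[0.003,-0.046,0.016],[0,0,0],1],[[0.003,-0.046,0.016],[0,0,0],1],[[0.003,-0.046,0.016],[0,0,0],1],[[0.003,-0.046,0.016],[0,0,0],1],[[0.003,-0.046,0.016],[0,0,0],1],[[0.003,-0.046,0.016],[0,0,0],1],[[0.003,-0.046,0.016],[0,0,0],1],[[0.003,-0.046,0.016],[0,0,0],1],[[0.003,-0.046,0.016],[0,0,0],1],[[0,0,0],[0,0,0],1]]'

```text
clock: 2.0
position: [0.3502, 0.276, 0.1462]
ee_rot: [-0.056, 0.954, 0.034, 0.291]
ft_force: [1.0, -1.1, -0.4]
grip_width: 1.002
grasp_force: 0.0
```

```bash
python3 - <<'E'
from h import *
p,R,o=cur(); yaw=7.5
Rt=Rot(yaw,35); org=np.array([.4876,.2067,0])
Y=Ro.from_euler('z',yaw,degrees=True).as_matrix()
G=org+Y@[-.057,0,.0265]; tcp=G+Rt[:,2]*.019
print(p,o['joint_pos'],o['ft_force'])
show(p,R,[tcp-Rt[:,2]*.12,tcp],Rt)
c=snap('wrist','w1.png'); print(proj(c,G), proj(c,org+Y@[-.019,.021,.053]))
E
```

```text
[0.35020433 0.27601833 0.14621285] [-0.73814543 -0.28005111 -0.35593226  2.39994485  0.58251624  0.71295986
  0.19683056] [ 1.01036511 -1.05708771 -0.40149442]
turn 1 x [ 0.031  -0.0206 -0.0286]
shift [ 11.2 -86.7  37.3] 3 x [ 0.005  -0.0385  0.0166]
shift [  0.   0. 120.] 3 x [0.     0.     0.0533]
[229.99427884 179.87143745] [255.3653072  222.20577226]
```

View pics/w1.png

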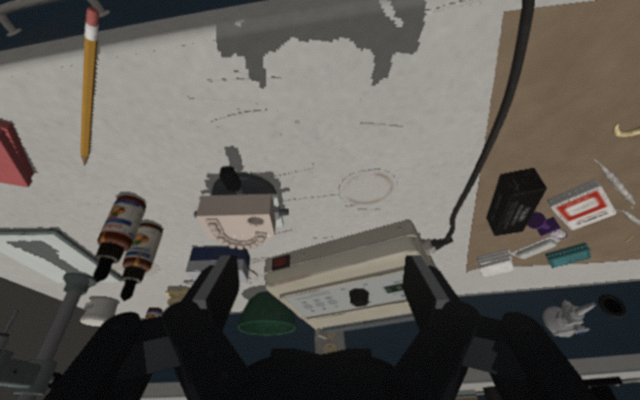

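The wrist view shows the lever grip at (230,180) and the bore at (255,221). Predicted positions were (230,180) and (255,222), so the table pose is confirmed. Next I close in on the lever.

Emit:
move_arm --motion '[[[0,0,0],[0.031,-0.021,-0.029],1],[[0.005,-0.03,0.012],[0,0,0],1],[[0.005,-0.03,0.012],[0,0,0],1],[[0.005,-0.03,0.012],[0,0,0],1],[[0,-0.026,0.014],[0,0,0],1],[[0,0,0],[0,0,0],1]]'

```text
clock: 2.65
position: [0.3478, 0.2561, 0.146]
ee_rot: [-0.064, 0.955, 0.033, 0.287]
ft_force: [0.2, -0.4, 0.9]
grip_width: 1.004
grasp_force: 0.0
```

```bash
cat > g.py <<'E'
from h import *
p,R,o=cur(); yaw=7.5
Rt=Rot(yaw,35); org=np.array([.4876,.2067,0])
Y=Ro.from_euler('z',yaw,degrees=True).as_matrix()
G=org+Y@[-.057,0,.0265]; tcp=G+Rt[:,2]*.019
print(p,tcp,np.round(o['joint_pos'],2),o['ft_force'])
show(p,R,[tcp-Rt[:,2]*.05,tcp],Rt)
E
python3 g.py
```

```text
[0.34779669 0.25609367 0.14600549] [0.44189236 0.20068248 0.01093611] [-0.12 -0.41 -0.82  2.41  0.18  0.6   0.61] [ 0.21491718 -0.43379963  0.86585378]
turn 1 x [ 0.0347 -0.0328 -0.0059]
shift [  7.  -67.2 110. ] 4 x [ 0.0023 -0.0224  0.0367]
shift [-0. -0. 50.] 2 x [-0.     -0.      0.0333]
```

```bash
sed -i 's/Rot(yaw,35)/Rot(yaw,32)/; s/show(p,R.*/show(p,R,[[.44,.23,.15],tcp-Rt[:,2]*.06,tcp],Rt)/' g.py; python3 g.py
```

```text
[0.34779669 0.25609367 0.14600549] [0.44106997 0.20057421 0.01038709] [-0.12 -0.41 -0.82  2.41  0.18  0.6   0.61] [ 0.21491718 -0.43379963  0.86585378]
turn 1 x [ 0.0348  0.0338 -0.005 ]
shift [-76.8 -37.9  43.2] 3 x [-0.0341 -0.0168  0.0192]
shift [ 76.3 -29.3  56.9] 3 x [ 0.0339 -0.013   0.0253]
shift [ 0.  0. 60.] 2 x [0.   0.   0.04]
```

Emit:
move_arm --motion '[[[-0.034,-0.017,0.019],[0,0,0],1],[[-0.034,-0.017,0.019],[0,0,0],1],[[-0.034,-0.017,0.019],[0,0,0],1],[[0,0,0],[0.035,0.034,-0.005],1],[[0,0,0],[0,0,0],1]]'

```text
clock: 3.15
position: [0.4388, 0.2345, 0.151]
ee_rot: [-0.066, 0.959, 0.019, 0.274]
ft_force: [-0.9, 0.4, 0.6]
grip_width: 1.0
grasp_force: 0.0
```

```bash
sed -i 's/\[\[.44,.23,.15\],/[/' g.py; python3 g.py
```

```text
[0.43878044 0.23451331 0.15101465] [0.44106997 0.20057421 0.01038709] [-0.01 -0.2  -0.73  2.28  0.33  0.57  0.71] [-0.8688598   0.44225915  0.61828603]
turn 1 x [ 0.0046 -0.0026  0.0075]
shift [ 76.4 -33.9  58.1] 3 x [ 0.0339 -0.0151  0.0258]
shift [ 0.  0. 60.] 2 x [0.   0.   0.04]
```

Emit:
move_arm --motion '[[[0.034,-0.015,0.026],[0.005,0,0.007],1],[[0.034,-0.015,0.026],[0,0,0],1],[[0.034,-0.015,0.026],[0,0,0],1],[[0,0,0],[0,0,0],1]]'

```text
clock: 3.55
position: [0.4178, 0.2061, 0.0868]
ee_rot: [-0.063, 0.959, 0.018, 0.275]
ft_force: [-0.1, -0.1, -0.3]
grip_width: 0.998
grasp_force: 0.0
```

```bash
python3 g.py
```

```text
[0.41783608 0.20611538 0.08675375] [0.44106997 0.20057421 0.01038709] [ 0.23 -0.18 -0.96  2.41  0.44  0.41  0.58] [-0.09724603 -0.12743749 -0.27345062]
turn 1 x [0.0003 0.0001 0.0007]
shift [21.5 -8.5 16.6] 1 x [ 0.0287 -0.0114  0.0221]
shift [ 0.  0. 60.] 2 x [0.   0.   0.04]
```

Emit:
move_arm --motion '[[[0.005,-0.005,0.034],[0,0,0],1],[[0.01,-0.003,0.034],[0,0,0],1],[[0.013,-0.003,0.034],[0,0,0],1],[[0,0,0],[0,0,0],1]]'

```text
clock: 3.95
position: [0.4328, 0.197, 0.0307]
ee_rot: [-0.064, 0.961, 0.01, 0.269]
ft_force: [0.1, 0.5, 0.7]
grip_width: 1.003
grasp_force: 0.0
```

```bash
sed -i 's/tcp-Rt\[:,2\]\*.06,//' g.py; python3 g.py
```

```text
[0.4328207  0.19697401 0.03065598] [0.44106997 0.20057421 0.01038709] [ 0.41  0.11 -1.14  2.41  1.1   0.45  0.03] [0.11609944 0.52306377 0.74691501]
turn 1 x [-0.0186 -0.0179  0.0085]
shift [ 3.4  2.5 21.8] 1 x [0.0045 0.0033 0.029 ]
```

Emit:
move_arm --motion '[[[0.004,0.003,0.015],[-0.019,-0.018,0.008],1],[[0,0,0.014],[0,0,0],1],[[0,0,0],[0,0,0],1]]'

```text
clock: 4.25
position: [0.4425, 0.1996, 0.0121]
ee_rot: [-0.062, 0.96, 0.016, 0.273]
ft_force: [-0.2, 0.2, -0.5]
grip_width: 0.999
grasp_force: 0.0
```

```bash
python3 g.py
```

```text
[0.44251481 0.19963799 0.01211345] [0.44106997 0.20057421 0.01038709] [ 0.5   0.28 -1.24  2.41  1.39  0.55 -0.18] [-0.17170446  0.22276771 -0.53871665]
turn 1 x [-0.0062 -0.0048 -0.0008]
shift [2.  1.1 0.8] 1 x [0.0027 0.0015 0.001 ]
```

Emit:
move_arm --motion '[[[0.002,0.001,0],[0,0,0],0],[[0,0,0],[0,0,0],-0.4],[[0,0,0],[0,0,0],-0.8],[[0,0,0],[0,0,0],-1],[[0,0,0],[0,0,0],-1],[[0,0,0],[0,0,0],-1],[[0,0,0],[0,0,0],-1],[[0,0,0],[0,0,0],-1]]' --newtons 90

```text
clock: 5.05
position: [0.4417, 0.2006, 0.0125]
ee_rot: [-0.063, 0.959, 0.016, 0.275]
ft_force: [-7.6, -3.5, 14.0]
grip_width: 0.15
grasp_force: 87.7
```

```bash
python3 - <<'E'
from h import *
p,R,o=cur(); print(p,o['joint_pos'],o['ft_force'],o['grasp_force'],o['grip_width'])
# lift, first with forward drift to leave the elbow limit
show(p,R,[p+[0,0,.02],p+[0.0,0,.135]])
E
```

```text
[0.44171788 0.20058497 0.01247455] [ 0.50108616  0.28767785 -1.25293753  2.41033681  1.39922664  0.56034883
 -0.18717134] [-7.64543196 -3.48756346 13.99116282] 87.6546835899353 0.14950831846244672
shift [-10.6  -0.1 -17. ] 1 x [-0.0141 -0.0001 -0.0226]
shift [-60.9  -0.5 -97.5] 3 x [-0.0271 -0.0002 -0.0433]
```

Emit:
move_arm --motion '[[[-0.012,0,-0.011],[0,0,0],-1],[[-0.012,0,-0.011],[0,0,0],-1],[[-0.02,0,-0.02],[0,0,0],-1],[[-0.02,0,-0.02],[0,0,0],-1],[[0,0,0],[0,0,0],-1]]'

```text
clock: 5.55
position: [0.4549, 0.2002, 0.0692]
ee_rot: [-0.061, 0.96, 0.014, 0.273]
ft_force: [0.7, -0.5, -5.2]
grip_width: 0.143
grasp_force: 88.5
```

```bash
python3 - <<'E'
from h import *
p,R,o=cur(); print(p,np.round(o['joint_pos'],2),o['ft_force'],o['torque'],o['grasp_force'],o['grip_width'])
print(R)
c=snap('scene','s1.png');d=snap('top')
I=np.vstack([cv2.resize(x['pixels'][s][:,:,::-1],None,fx=3,fy=3) for x,s in((c,np.s_[165:265,190:330]),(d,np.s_[165:265,200:340]))])
cv2.imwrite('pics/z1.png',I)
E
```

```text
[0.45486131 0.2002226  0.06915727] [ 0.77  0.03 -1.44  2.35  0.81  0.42  0.35] [ 0.74110689 -0.46254382 -5.22748084] [-0.251949    1.2719588  -0.04492553] 88.50349187850952 0.14317813486979053
[[-0.84367713 -0.1249508   0.52210747]
 [-0.11014989  0.99213566  0.059446  ]
 [-0.52542926 -0.00735685 -0.85080548]]
```

View pics/z1.png

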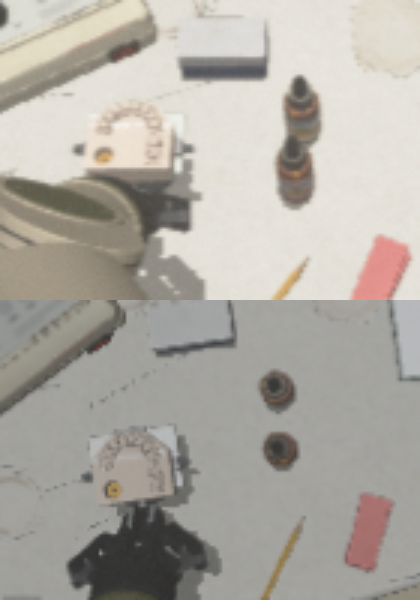

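Emit:
move_arm --motion '[[[-0.025,0,-0.025],[0,0,0],-1],[[-0.025,0,-0.025],[0,0,0],-1],[[-0.025,0,-0.025],[0,0,0],-1],[[0,0,0],[0,0,0],-1]]'

```text
clock: 6.05
position: [0.4669, 0.1987, 0.1216]
ee_rot: [-0.061, 0.962, 0.008, 0.267]
ft_force: [1.0, 0.9, -4.9]
grip_width: 0.144
grasp_force: 88.6
```

```bash
cat > k.py <<'E'
from h import *
p,R,o=cur(); print(p,np.round(o['joint_pos'],2),np.round(o['ft_force'],1),round(o['grasp_force']),'yaw',np.degrees(np.arctan2(-R[0,1],R[1,1])),'lean',np.degrees(np.arccos(-R[2,2])))
E
python3 - <<'E'
from k import *
show(p,R,[[.475,.2,.155],[.46,-.15,.155],[.46,-.15,.035]],Rot(7.5,32))
E
```

```text
[0.46687588 0.19870465 0.12158921] [ 0.58 -0.17 -1.17  2.28  0.23  0.47  0.89] [ 1.   0.9 -4.9] 89 yaw 7.016796117391994 lean 30.964911274215098
turn 1 x [-0.0247 -0.0234  0.0025]
shift [-24.7   0.2 -24. ] 1 x [-0.0329  0.0003 -0.032 ]
shift [  51.4 -345.   -32.1] 9 x [ 0.0076 -0.0511 -0.0048]
shift [ 63.6   0.  101.8] 3 x [0.0283 0.     0.0452]
```

Emit:
move_arm --motion '[[[-0.033,0,-0.032],[-0.025,-0.023,0.003],-1],[[0,0,0],[0,0,0],-1],[[0.002,-0.04,-0.001],[0,0,0],-1],[[0.002,-0.04,-0.001],[0,0,0],-1],[[0.002,-0.04,-0.001],[0,0,0],-1],[[0.002,-0.04,-0.001],[0,0,0],-1],[[0.002,-0.04,-0.001],[0,0,0],-1],[[0,0,0],[0,0,0],-1]]'

```text
clock: 6.85
position: [0.4832, 0.0458, 0.1473]
ee_rot: [-0.06, 0.961, 0.016, 0.269]
ft_force: [-0.4, 0.3, -4.9]
grip_width: 0.146
grasp_force: 89.0
```

```bash
python3 - <<'E'
from k import *
show(p,R,[[.46,-.15,.15],[.46,-.15,.035]],Rot(12,32))
E
```

```text
[0.48317572 0.0457733  0.14734093] [ 0.32 -0.26 -0.48  2.35 -0.19  0.48  1.66] [-0.4  0.3 -4.9] 89 yaw 7.155280602541311 lean 31.31863906133895
turn 1 x [-0.0579 -0.0152 -0.0908]
shift [  52.3 -186.7  -35.8] 5 x [ 0.014  -0.0498 -0.0096]
shift [60.9  0.  97.5] 3 x [0.0271 0.     0.0433]
```

Emit:
move_arm --motion '[[[0,0,0],[-0.058,-0.015,-0.091],-1],[[0.008,-0.045,-0.006],[0,0,0],-1],[[0.008,-0.045,-0.006],[0,0,0],-1],[[0.008,-0.045,-0.006],[0,0,0],-1],[[0.008,-0.045,-0.006],[0,0,0],-1],[[0.008,-0.045,-0.006],[0,0,0],-1],[[0,0,0],[0,0,0],-1]]'

```text
clock: 7.55
position: [0.483, -0.1267, 0.151]
ee_rot: [-0.1, 0.956, 0.029, 0.274]
ft_force: [0.5, 0.8, -5.3]
grip_width: 0.144
grasp_force: 89.4
```

```bash
python3 - <<'E'
from k import *
show(p,R,[[.46,-.15,.15],[.46,-.15,.035]],Rot(14,32))
E
```

```text
[ 0.48300315 -0.12671906  0.15096837] [ 0.26 -0.17  0.09  2.29 -0.51  0.59  2.5 ] [ 0.5  0.8 -5.3] 89 yaw 11.982593816038799 lean 32.01445583380676
turn 1 x [-0.0231  0.0003 -0.0385]
shift [ 24.2 -17.  -14. ] 1 x [ 0.0323 -0.0227 -0.0187]
shift [60.9  0.  97.5] 3 x [0.0271 0.     0.0433]
```

```bash
cat > bore.py <<'E'
from k import *
Rg=Ro.from_quat([-0.063,0.959,0.016,0.275]).as_matrix();pg=np.array([.4417,.2006,.0125])
bt=Rg.T@(np.array([.4661,.225,.053])-pg)   # bore rim in tool
B=p+R@bt; print('pred bore',B)
def find(c,P,w=14):
    u,v=np.round(proj(c,P)).astype(int);x0,y0=max(u-w,0),max(v-w,0)
    q=c['pixels'][y0:v+w,x0:u+w].astype(int)
    mk=((q[...,0]-q[...,2]>55)&(q[...,0]>110)).astype(np.uint8)
    n,l,s,ce=cv2.connectedComponentsWithStats(mk)
    return [(ce[i]+[x0,y0],s[i,4]) for i in range(1,n)],proj(c,P)
E
python3 - <<'E'
from bore import *
a=snap('top');b=snap('scene')
f=find(a,B),find(b,B);print(f)
I=np.hstack([cv2.resize(x['pixels'][s][:,:,::-1],None,fx=2,fy=2) for x,s in((a,np.s_[110:280,260:440]),(b,np.s_[110:280,260:440]))])
cv2.imwrite('pics/z2.png',I)
E
```

```text
[ 0.48300315 -0.12671906  0.15096837] [ 0.26 -0.17  0.09  2.29 -0.51  0.59  2.5 ] [ 0.5  0.8 -5.3] 89 yaw 11.982593816038799 lean 32.01445583380676
pred bore [ 0.50541904 -0.1006554   0.19157851]
(([(array([352., 215.]), np.int32(20))], array([352.04908456, 214.75927154])), ([(array([351.38888889, 207.16666667]), np.int32(18))], array([352.42736283, 205.40765151])))
```

View pics/z2.png

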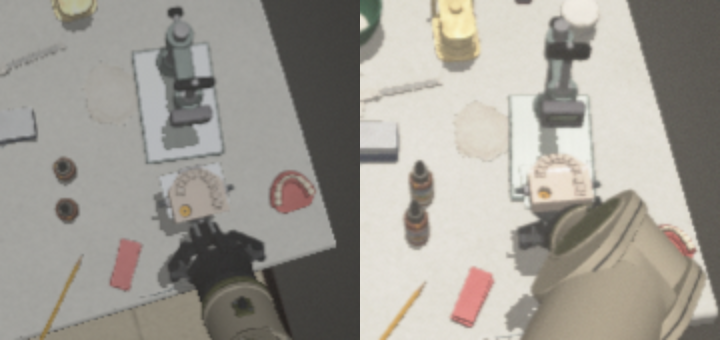

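```bash
cat >> bore.py <<'E'
A=np.array([.660,-.112])
E
python3 - <<'E'
from bore import *
a=np.load('/tmp/top.npz');b=np.load('/tmp/scene.npz')
print('brass tri',tri(a,(352,215),b,(351.39,207.17)),'jaw L',onz(a,395,205,.02))
tz=lambda h:h+.053-(R@bt)[2]
end=np.r_[A,0]-R@bt
way=lambda dx,h:np.array([end[0]-dx,end[1],tz(h)])
show(p,R,[way(.12,.028),way(.05,.02),way(0,.015)]);print(way(0,.015))
E
```

```text
[ 0.48315236 -0.12261833  0.15107916] [ 0.26 -0.17  0.09  2.3  -0.51  0.59  2.5 ] [-0.8  1.7 -5.2] 89 yaw 12.262020763671924 lean 32.03769518697259
pred bore [ 0.50543827 -0.09651053  0.19173246]
brass tri (array([ 0.50498904, -0.10001049,  0.18303532]), np.float64(0.002365772744729465)) jaw L [ 0.53879302 -0.24835368  0.02      ]
shift [ 32.9 -22.7 110. ] 3 x [ 0.0146 -0.0101  0.0489]
shift [-53.8 -14.9  43. ] 2 x [-0.0358 -0.0099  0.0287]
shift [-38.8 -10.6  30.1] 2 x [-0.0259 -0.0071  0.0201]
[ 0.63771409 -0.1381078   0.0273467 ]
```

Emit:
move_arm --motion '[[[0.009,-0.007,0.033],[0,0,0],-1],[[0.009,-0.007,0.033],[0,0,0],-1],[[0.013,-0.009,0.04],[0,0,0],-1],[[0.013,-0.007,0.04],[0,0,0],-1],[[0,0,0],[0,0,0],-1],[[0,0,0],[0,0,0],-1]]'

```text
clock: 8.25
position: [0.5026, -0.1296, 0.1163]
ee_rot: [-0.104, 0.953, 0.031, 0.284]
ft_force: [0.5, 1.3, -4.7]
grip_width: 0.147
grasp_force: 89.4
```

```bash
cat > n.py <<'E'
from bore import *
import sys
tz=lambda h:h+.053-(R@bt)[2]
end=np.r_[A,0]-R@bt
way=lambda dx,h:np.array([end[0]-dx,end[1],tz(h)])
print('underside',B[2]-.053)
w=[float(x) for x in sys.argv[1:]]
show(p,R,[way(w[i],w[i+1]) for i in range(0,len(w),2)])
E
python3 n.py .05 .022 0 .015
```

```text
[ 0.50255728 -0.12961485  0.11626434] [-0.25 -0.11  0.6   2.32 -0.55  0.48  2.59] [ 0.5  1.3 -4.7] 89 yaw 12.498889837281485 lean 33.184216482179636
pred bore [ 0.52392415 -0.10353732  0.1574273 ]
underside 0.10442730052273452
shift [-23.7 -27.  114. ] 3 x [-0.0105 -0.012   0.0506]
shift [-37.  -10.8  32.6] 2 x [-0.0247 -0.0072  0.0217]
```

```bash
python3 - <<'E'
from k import *
show(p,R,[[.53,-.135,.07]],Rot(5,34))
E
```

```text
[ 0.50255728 -0.12961485  0.11626434] [-0.25 -0.11  0.6   2.32 -0.55  0.48  2.59] [ 0.5  1.3 -4.7] 89 yaw 12.498889837281485 lean 33.184216482179636
turn 1 x [ 0.0931 -0.0182  0.1382]
shift [ 3.6 -7.8 53.4] 2 x [ 0.0024 -0.0052  0.0356]
```

Emit:
move_arm --motion '[[[0,0,0],[0.046,0,0.069],-1],[[0,0,0],[0.046,0,0.069],-1],[[0,0,0],[0,0,0],-1],[[0.002,-0.005,0.025],[0,0,0],-1],[[0.003,-0.005,0.025],[0,0,0],-1],[[0,0,0.02],[0,0,0],-1],[[0,0,0],[0,0,0],-1],[[0,0,0],[0,0,0],-1]]'

```text
clock: 9.05
position: [0.5247, -0.1394, 0.0797]
ee_rot: [-0.04, 0.957, 0.009, 0.286]
ft_force: [0.2, -1.0, -4.6]
grip_width: 0.147
grasp_force: 89.4
```

```bash
python3 n.py .05 .022 0 .015
```

```text
[ 0.52466424 -0.13937488  0.07971937] [-0.12  0.01  0.43  2.32 -0.7   0.33  2.58] [ 0.2 -1.  -4.6] 89 yaw 4.719636964903108 lean 33.249391425079175
pred bore [ 0.5492962  -0.11616154  0.12077273]
underside 0.06777272805311463
shift [-25.8  -0.6  71.6] 2 x [-0.0172 -0.0004  0.0478]
shift [-37.8  -4.1  33.2] 2 x [-0.0252 -0.0027  0.0221]
```

Emit:
move_arm --motion '[[[0,0,0.025],[0,0,0],-1],[[0,0,0.025],[0,0,0],-1],[[-0.01,0,0.022],[0,0,0],-1],[[-0.014,0,0.018],[0,0,0],-1],[[0,0,0],[0,0,0],-1],[[0,0,0],[0,0,0],-1]]'

```text
clock: 9.65
position: [0.5634, -0.139, 0.0527]
ee_rot: [-0.043, 0.958, 0.003, 0.284]
ft_force: [-0.4, 0.5, -5.4]
grip_width: 0.147
grasp_force: 89.4
```

```bash
python3 n.py .05 .022 0 .015
```

```text
[ 0.56338613 -0.13904898  0.05273243] [ 0.28  0.16 -0.01  2.24 -0.73  0.26  2.59] [-0.4  0.5 -5.4] 89 yaw 4.795142030514025 lean 32.99183642803151
pred bore [ 0.5881375  -0.11525942  0.09338211]
underside 0.040382109694956723
shift [-8.5  1.8 27.4] 1 x [-0.0114  0.0024  0.0365]
shift [-37.9  -4.   33.1] 2 x [-0.0253 -0.0027  0.022 ]
```

Emit:
move_arm --motion '[[[0.006,0.001,0.015],[0,0,0],-1],[[0.004,0.001,0.015],[0,0,0],-1],[[0,0,0],[0,0,0],-1],[[0,0,0],[0,0,0],-1]]'

```text
clock: 10.05
position: [0.569, -0.1375, 0.0298]
ee_rot: [-0.042, 0.958, 0.003, 0.284]
ft_force: [0.4, 0.2, -5.3]
grip_width: 0.146
grasp_force: 89.4
```

```bash
python3 n.py .05 .02 0 .015
```

```text
[ 0.56900082 -0.13748664  0.02979964] [ 0.47  0.23 -0.22  2.23 -0.71  0.19  2.59] [ 0.4  0.2 -5.3] 89 yaw 4.764194627081268 lean 32.98002686237057
pred bore [ 0.59377388 -0.11371725  0.07044791]
underside 0.017447913752712617
shift [-15.1   0.3   6.7] 1 x [-0.0201  0.0004  0.009 ]
shift [-39.   -4.1  31.4] 2 x [-0.026  -0.0027  0.0209]
```

Emit:
move_arm --motion '[[[-0.016,-0.001,0.01],[0,0,0],-1],[[-0.016,-0.001,0.01],[0,0,0],-1],[[-0.016,-0.001,0.011],[0,0,0],-1],[[-0.014,-0.002,0.011],[0,0,0],-1],[[0,0,0],[0,0,0],-1],[[0,0,0],[0,0,0],-1]]'

```text
clock: 10.65
position: [0.6256, -0.1358, 0.0284]
ee_rot: [-0.043, 0.958, 0.003, 0.284]
ft_force: [0.7, 0.2, -4.4]
grip_width: 0.143
grasp_force: 89.4
```

```bash
python3 n.py 0 .016 0 .01
```

```text
[ 0.62556528 -0.13575396  0.02844973] [ 0.33  0.32 -0.12  2.1  -0.62  0.2   2.46] [ 0.7  0.2 -4.4] 89 yaw 4.837402096523189 lean 32.97372463457564
pred bore [ 0.65031281 -0.11195901  0.0690986 ]
underside 0.01609859986109429
shift [-8.  -0.9  5.3] 1 x [-0.0107 -0.0011  0.0071]
shift [3.3 0.1 5. ] 1 x [0.0044 0.0001 0.0067]
```

Emit:
move_arm --motion '[[[-0.011,-0.001,0.007],[0,0,0],-1],[[0,0,0],[0,0,0],-1],[[0,0,0],[0,0,0],-1]]'

```text
clock: 10.95
position: [0.6356, -0.136, 0.0285]
ee_rot: [-0.043, 0.958, 0.003, 0.284]
ft_force: [-0.9, -0.2, -4.5]
grip_width: 0.143
grasp_force: 89.4
```

```bash
python3 n.py 0 .01; python3 - <<'E'
from bore import *
b=snap('scene');print('bore',proj(b,B),find(b,B)[0],'tip',proj(b,np.r_[A,.09]),'rodtop',proj(b,np.r_[A,.12]))
u,v=np.round(proj(b,B)).astype(int)
cv2.imwrite('pics/z3.png',cv2.resize(b['pixels'][v-40:v+35,u-45:u+45,::-1],None,fx=8,fy=8,interpolation=0));print(u-45,v-40)
E
```

```text
[ 0.6356332  -0.13595589  0.02851194] [ 0.31  0.33 -0.1   2.08 -0.6   0.21  2.44] [-0.9 -0.2 -4.5] 89 yaw 4.799898608312156 lean 32.9930016283164
pred bore [ 0.66038285 -0.1121842   0.06917313]
underside 0.01617312686720703
shift [3.7 0.3 5. ] 1 x [0.0049 0.0004 0.0066]
[ 0.6356332  -0.13595589  0.02851194] [ 0.31  0.33 -0.1   2.08 -0.6   0.21  2.44] [-0.9 -0.2 -4.5] 89 yaw 4.799898608312156 lean 32.9930016283164
pred bore [ 0.66038285 -0.1121842   0.06917313]
bore [357.28950667 177.41572311] [] tip [357.85985873 173.648641  ] rodtop [358.82221258 167.86245449]
312 137
```

View pics/z3.png

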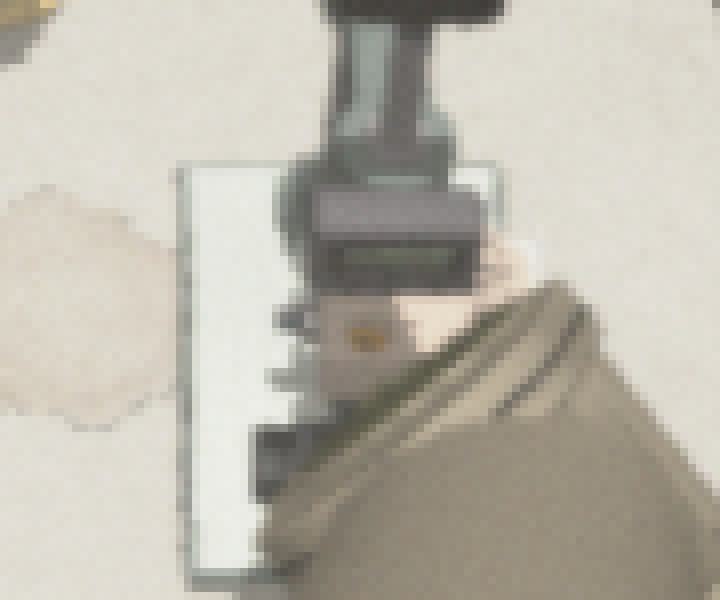

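The scene view shows the brass at about (358,179), right below the readout box; the rim was predicted at (357,177). The rod itself is hidden by the box. I'll get a finer centroid.

```bash
cat > c.py <<'E'
from bore import *
def brass(c,P,w=7):
    u,v=np.round(proj(c,P)).astype(int); q=c['pixels'][v-w:v+w+1,u-w:u+w+1].astype(float)
    k=np.clip(q[...,0]-q[...,2]-45,0,None)*(q[...,0]<190); ys,xs=np.mgrid[v-w:v+w+1,u-w:u+w+1]
    return (k*xs).sum()/k.sum(),(k*ys).sum()/k.sum(),k.max()
E
python3 - <<'E'
from c import *
b=np.load('/tmp/scene.npz'); u,v,k=brass(b,B);print(u,v,k)
for z in (.045,.05,.055,.06,.069): print(z,onz(b,u,v,z))
E
```

```text
[ 0.63537432 -0.13590205  0.02836475] [ 0.31  0.33 -0.1   2.08 -0.6   0.21  2.44] [-0.3 -0.3 -4.9] 89 yaw 4.798809826874517 lean 32.974593546045114
pred bore [ 0.660138   -0.11213732  0.06902145]
358.09090909090907 178.5909090909091 9.0
0.045 [ 0.67151353 -0.11580441  0.045     ]
0.05 [ 0.66846979 -0.11557402  0.05      ]
0.055 [ 0.66542605 -0.11534363  0.055     ]
0.06 [ 0.66238231 -0.11511325  0.06      ]
0.069 [ 0.65690357 -0.11469855  0.069     ]
```

Emit:
move_arm --motion '[[[0.0035,0.0015,0.0025],[0,0,0],-1],[[0.002,0,0.0025],[0,0,0],-1],[[0,0,0],[0,0,0],-1],[[0,0,0],[0,0,0],-1]]'

```text
clock: 11.4
position: [0.6339, -0.1351, 0.0229]
ee_rot: [-0.043, 0.958, 0.003, 0.284]
ft_force: [1.1, 0.0, -4.7]
grip_width: 0.144
grasp_force: 89.4
```

```bash
python3 n.py 0 .01
```

```text
[ 0.63391636 -0.13506994  0.02291211] [ 0.32  0.34 -0.12  2.09 -0.61  0.2   2.46] [ 1.1  0.  -4.7] 89 yaw 4.786742390070683 lean 32.97751729555001
pred bore [ 0.65868309 -0.111313    0.06357151]
underside 0.010571510990810058
shift [-0.7 -0.8  1.2] 1 x [-0.001  -0.001   0.0016]
```

Lower a little more until it makes contact.

Emit:
move_arm --motion '[[[0.0005,0,0.001],[0,0,0],-1],[[0.0005,0,0.001],[0,0,0],-1],[[0,0,0],[0,0,0],-1]]'

```text
clock: 11.7
position: [0.6351, -0.1352, 0.0225]
ee_rot: [-0.043, 0.958, 0.003, 0.285]
ft_force: [-3.5, 0.9, 4.8]
grip_width: 0.144
grasp_force: 90.9
```

Emit:
move_arm --motion '[[[0,0,0],[0,0,0],-0.6],[[0,0,0],[0,0,0],-0.4],[[0,0,0],[0,0,0],-0.1],[[0,0,0],[0,0,0],0],[[0,0,0],[0,0,0],0],[[0,0,0],[0,0,0],0]]'

```text
clock: 12.3
position: [0.6343, -0.135, 0.0214]
ee_rot: [-0.043, 0.958, 0.003, 0.284]
ft_force: [0.7, -0.1, -0.5]
grip_width: 0.501
grasp_force: 0.0
```

```bash
python3 - <<'E'
from c import *
b=snap('scene');u,v,k=brass(b,B);print('brass px',u,v,k,o['grip_width']);print(onz(b,u,v,.053))
show(p,R,[[.53,-.14,.10]])
E
```

```text
[ 0.63431463 -0.135019    0.02141639] [ 0.33  0.34 -0.12  2.09 -0.62  0.19  2.46] [ 0.7 -0.1 -0.5] 0 yaw 4.799235415779712 lean 32.9956636177306
pred bore [ 0.65906263 -0.1112474   0.06207862]
brass px 356.5833333333333 179.5 4.0 0.5007033553713397
[ 0.66312437 -0.11137283  0.053     ]
shift [  44.7    2.3 -122.8] 4 x [ 0.0149  0.0008 -0.0409]
```

Emit:
move_arm --motion '[[[0,0,-0.02],[0,0,0],0],[[0.005,0,-0.035],[0,0,0],0],[[0.015,0,-0.04],[0,0,0],0],[[0.02,0,-0.04],[0,0,0],0],[[0.02,0,-0.04],[0,0,0],0.2],[[0,0,0],[0,0,0],0.2]]'

```text
clock: 12.95
position: [0.5236, -0.1436, 0.1089]
ee_rot: [-0.042, 0.958, 0.002, 0.285]
ft_force: [1.0, 0.0, -0.4]
grip_width: 0.597
grasp_force: 0.0
```

```bash
python3 - <<'E'
from k import *
a=snap('top');b=snap('scene');c=snap('wrist')
pa,pb=proj(a,np.array([.66,-.112,.2])).astype(int),proj(b,np.array([.66,-.112,.06])).astype(int)
I=[cv2.resize(x['pixels'][q[1]-35:q[1]+40,q[0]-32:q[0]+33,::-1],(260,300)) for x,q in((a,pa),(b,pb))]
W=cv2.resize(c['pixels'][:,:,::-1],(480,300))
T=np.hstack(I);T=np.hstack([T,np.zeros((300,0,3),np.uint8)])
cv2.imwrite('pics/z4.png',np.vstack([np.hstack([T,np.zeros((300,280,3),np.uint8)]),np.hstack([W,np.zeros((300,320,3),np.uint8)])]))
print(proj(c,np.array([.66,-.112,.09])),proj(c,np.array([.66,-.112,.063])),proj(c,np.array([.66,-.112,.12])))
E
```

```text
[ 0.52364187 -0.14361903  0.10894244] [ 0.34 -0.03 -0.04  2.28 -0.53  0.39  2.41] [ 1.   0.  -0.4] 0 yaw 4.689266003170618 lean 33.12056313171679
[341.09074283 304.38098831] [340.47566384 277.79593612] [341.85189156 337.70065294]
```

View pics/z4.png

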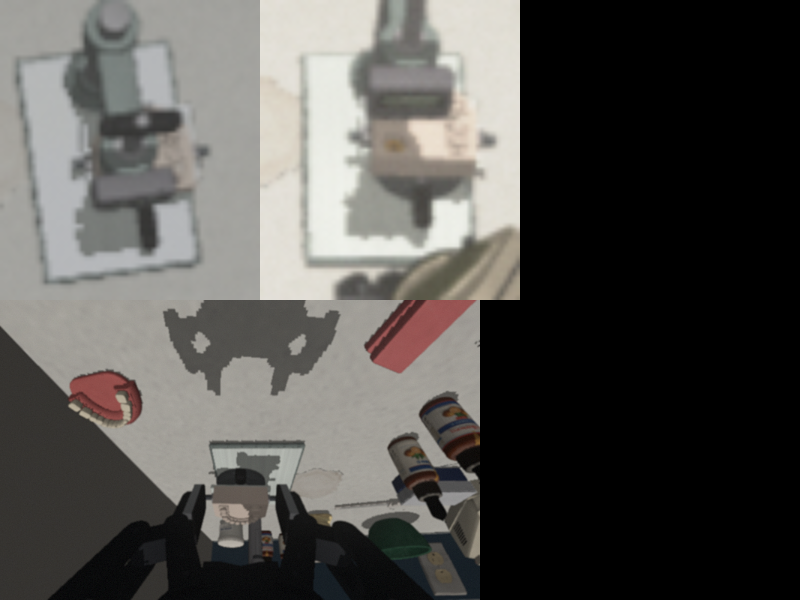

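```bash
python3 - <<'E'
from h import *
c=np.load('/tmp/wrist.npz');b=np.load('/tmp/scene.npz')
q=c['pixels'].astype(int)
print('R-B');print(q[264:300:2,322:362:2,0]-q[264:300:2,322:362:2,2])
print('G');print(q[264:312:2,322:362:2,1])
E
```

```text
R-B
[[17 14 16 14 13 16 15 15 17 15 17 16 17 14 16 15 16 16  4 -1]
 [16 14 14 15 16 16 17 16 17 17 18 16 15 16 15 17 15 15  6 -4]
 [16 16 17 16 14 15 14 15 17 15 15 17 15 14 16 16 17 16  4  2]
 [16 16 16 15 16 15 16 16 16 18 16 16 15 16 16 17 16 18  5  2]
 [19 15 15 15 17 14 16 14 16 16 15 16 16 17 15 15 17 16  8  7]
 [27 20 14 14 13 16 15 14 16 15 14 15 12 17 13 15 14 13 10  9]
 [26 25 16 15 16 14 12 13 16 18 15 15 13 14 15 15 13 13  8 10]
 [26 27 23 18 13 14 14 15 17 16 14 14 14 13 14 15 14 11  9 11]
 [27 24 26 24 17 14 16 14 15 15 17 17 14 15 15 15 14 10  9  8]
 [27 27 26 26 25 18 14 15 14 14 14 14 15 15 15 15 11  9  9  9]
 [28 24 26 27 24 13 13 14 15 15 16 14 15 14 14 14 13  9 10 11]
 [27 27 27 26 25 14 15 13 15 16 15 15 15 14 15 14 11  9 10  8]
 [27 26 26 27 27 18 12 14 12 13 15 14 14 16 12 12 10  8  9  8]
 [25 24 26 23 21 14 13 12 15 16 15 15 12 11 11 10  9 11 10 10]
 [21 21 21 21 18 15 13 16 15 16 16 10  4  8  9 10  9  9 10 12]
 [20 19 18 17 18 13 16 14 14 14  6  1  0  7 10 12  9  9  9  8]
 [20 20 19 21 23 15 14 11 11  5  0  1  0  6  7  9  8 11  9  8]
 [24 24 18 12 21 12  4  0
[... 1381 characters left out ...]
 155 157
  156 158]
 [121 118 101 123 129  88  82  78  80  68  59  63  56 112 156 153 158 156
  155 155]
 [136 151 137 148 148  85  65  62  63  62  63  58  55 113 155 157 155 156
  155 153]
 [ 88 144 153 157 145  55  55  62  62  63  61  61  57 112 161 155 154 156
  152 152]
 [ 85 148 157 159 145  58  53  60  59  63  61  62  51 102 155 154 155 155
  157 156]
 [ 84 146 157 158 141  59  56  61  60  60  61  59  56 100 161 157 157 157
  157 157]
 [ 83 145 156 158 146  60  56  61  61  56  57  57  55  92 142 142 140 139
  140 154]
 [ 80 143 158 159 144  55  57  59  58  60  61  60  57  43  32  30  33  28
   29  76]
 [ 79 143 158 155 145  56  54  61  58  55  62  57  56  44  25  28  27  24
   25  34]]
```

```bash
python3 - <<'E'
from c import *
b=np.load('/tmp/scene.npz');u,v,k=brass(b,np.array([.6595,-.1115,.062]));print(u,v,k,onz(b,u,v,.054))
show(p,R,[[.52,-.14,.36]])
Rt=Rot(6-90,0) # tool y along surveyor +x
print(Rt); show(np.array([.52,-.14,.36]),R,[[.660,-.112,.31]],Rt)
E
```

```text
[ 0.52582951 -0.1425491   0.1072807 ] [ 0.34 -0.02 -0.04  2.28 -0.53  0.38  2.41] [-0.2  0.5 -0.4] 0 yaw 4.807398183916111 lean 33.03837849185234
pred bore [ 0.55054278 -0.11876175  0.14795485]
357.0 179.33333333333334 7.0 [ 0.66320971 -0.11247092  0.054     ]
shift [-133.    -1.7 -215. ] 7 x [-0.0253 -0.0003 -0.0409]
[[-0.10452846  0.9945219   0.        ]
 [ 0.9945219   0.10452846 -0.        ]
 [-0.          0.         -1.        ]]
turn 12 x [0.0458 0.0498 0.1601]
shift [ 13.2 142.2  50. ] 4 x [0.0044 0.0474 0.0167]
```

Emit:
move_arm --motion '[[[-0.02,0,-0.041],[0,0,0],0.2],[[-0.025,0,-0.041],[0,0,0],0.2],[[-0.025,0,-0.041],[0,0,0],0.2],[[-0.025,0,-0.041],[0,0,0],0.2],[[-0.025,0,-0.041],[0,0,0],0.2],[[-0.025,0,-0.041],[0,0,0],0.2],[[-0.025,0,-0.041],[0,0,0],0.2],[[0,0,0],[0,0,0],0.2]]'

```text
clock: 13.9
position: [0.5172, -0.1389, 0.3624]
ee_rot: [-0.043, 0.957, 0.002, 0.287]
ft_force: [0.4, -0.9, -0.4]
grip_width: 0.599
grasp_force: 0.0
```

Emit:
move_arm --motion '[[[0,0,0],[0.046,0.05,0.16],0.2],[[0,0,0],[0.046,0.05,0.16],0.2],[[0,0,0],[0.046,0.05,0.16],0.2],[[0,0,0],[0.046,0.05,0.16],0.2],[[0,0,0],[0.046,0.05,0.16],0.2],[[0,0,0],[0.046,0.05,0.16],0.2],[[0,0,0],[0.046,0.05,0.16],0.2],[[0,0,0],[0.046,0.05,0.16],0.2],[[0,0,0],[0.046,0.05,0.16],0.2],[[0,0,0],[0.046,0.05,0.16],0.2],[[0,0,0],[0.046,0.05,0.16],0.2],[[0,0,0],[0.046,0.05,0.16],0.2]]'

```text
clock: 15.1
position: [0.5157, -0.1382, 0.3554]
ee_rot: [0.67, 0.742, -0.001, -0.003]
ft_force: [-0.3, -0.7, -0.9]
grip_width: 0.601
grasp_force: 0.0
```

```bash
python3 - <<'E'
from k import *
show(p,R,[[.660,-.112,.33],[.660,-.112,.249]],Rot(-84,0))
E
```

```text
[ 0.51570465 -0.13818021  0.35536957] [ 0.51  0.12 -0.37  1.47  0.04  1.57  0.24] [-0.3 -0.7 -0.9] 0 yaw -84.19931143536257 lean 0.4155844790600985
turn 1 x [-0.008  -0.0046 -0.0044]
shift [ 11.  146.2  25.4] 4 x [0.0037 0.0487 0.0085]
shift [ 0.  0. 81.] 3 x [0.    0.    0.036]
```

Emit:
move_arm --motion '[[[0.004,0.049,0.008],[-0.008,-0.005,-0.004],0.2],[[0.004,0.049,0.008],[0,0,0],0.2],[[0.004,0.049,0.008],[0,0,0],0.2],[[0.003,0.047,0.008],[0,0,0],0.2],[[0,0,0],[0,0,0],0.2],[[0,0,0],[0,0,0],0.2]]'

```text
clock: 15.7
position: [0.659, -0.1113, 0.3302]
ee_rot: [0.667, 0.745, -0.0, 0.0]
ft_force: [-0.7, -0.1, -0.6]
grip_width: 0.6
grasp_force: 0.0
```

```bash
python3 - <<'E'
from k import *
c=snap('wrist','w5.png')
K=np.array([.66,-.112,.278]); print(proj(c,K),proj(c,K+[.026*-.1,.026,0]),proj(c,K-[.026*-.1,.026,0]))
show(p,R,[[.660,-.112,.249]],Rot(-84,0))
E
```

```text
[ 0.65904672 -0.11127441  0.33021706] [ 0.36  0.43 -0.39  1.14  0.16  1.6   0.11] [-0.7 -0.1 -0.6] 0 yaw -83.72604430922445 lean 0.0648313816074033
[321.85985407 220.77196804] [322.27111752 186.44146568] [321.47993596 252.41316969]
turn 1 x [-0.0002  0.0014  0.0061]
shift [-0.8  0.9 81.2] 3 x [-0.0004  0.0004  0.0361]
```

View pics/w5.png

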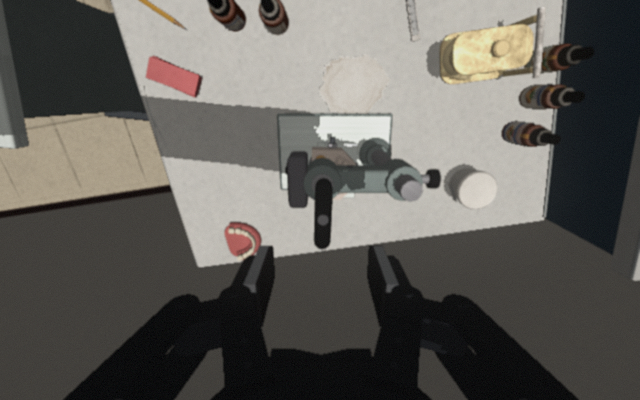

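The wrist view shows the wing from (322,180) to (322,248), centred about (322,219) and aligned between the fingers. That matches the predicted centre (322,221), so I descend and close.

Emit:
move_arm --motion '[[[0,0,0.036],[0,0,0.006],0.2],[[-0.001,0.001,0.036],[0,0,0],0.2],[[0,0,0.034],[0,0,0],0.2],[[0,0,0],[0,0,0],0.2],[[0,0,0],[0,0,0],-0.3],[[0,0,0],[0,0,0],-0.6],[[0,0,0],[0,0,0],-0.8],[[0,0,0],[0,0,0],-1],[[0,0,0],[0,0,0],-1],[[0,0,0],[0,0,0],-1]]' --newtons 50

```text
clock: 16.75
position: [0.6604, -0.113, 0.2547]
ee_rot: [0.67, 0.743, 0.001, 0.003]
ft_force: [6.3, -0.4, 1.7]
grip_width: 0.137
grasp_force: 51.1
```

```bash
python3 k.py
```

```text
[ 0.66039479 -0.11303108  0.25468137] [ 0.37  0.45 -0.39  1.28  0.17  1.44  0.1 ] [ 6.3 -0.4  1.7] 51 yaw -84.08738750827878 lean 0.4111704021970652
```

Emit:
move_arm --motion '[[[0,0,0.01],[0,0,0],-1],[[0,0,0.01],[0,0,0],-1],[[0,0,0.01],[0,0,0],-1],[[0,0,0.006],[0,0,0],-1],[[0,0,0],[0,0,0],-1]]'

```text
clock: 17.25
position: [0.6603, -0.1131, 0.226]
ee_rot: [0.67, 0.743, 0.001, 0.003]
ft_force: [8.2, 0.6, 1.5]
grip_width: 0.142
grasp_force: 51.1
```

Emit:
move_arm --motion '[[[0,0,0.003],[0,0,0],-1],[[0,0,0.003],[0,0,0],-1],[[0,0,0],[0,0,0],-1]]'

```text
clock: 17.55
position: [0.6603, -0.1131, 0.2219]
ee_rot: [0.67, 0.743, 0.001, 0.003]
ft_force: [6.9, 1.2, 1.8]
grip_width: 0.139
grasp_force: 51.1
```

Emit:
move_arm --motion '[[[0,0,0.002],[0,0,0],-1],[[0,0,0.002],[0,0,0],-1],[[0,0,0],[0,0,0],-1]]'

```text
clock: 17.85
position: [0.6603, -0.1131, 0.219]
ee_rot: [0.67, 0.743, 0.001, 0.003]
ft_force: [6.6, -0.7, 2.4]
grip_width: 0.136
grasp_force: 51.2
```

Emit:
move_arm --motion '[[[0,0,0.0015],[0,0,0],-1],[[0,0,0.0015],[0,0,0],-1],[[0,0,0],[0,0,0],-1]]'

```text
clock: 18.15
position: [0.6605, -0.1131, 0.2182]
ee_rot: [0.67, 0.743, 0.001, 0.004]
ft_force: [3.9, 0.3, 9.7]
grip_width: 0.144
grasp_force: 52.2
```

Emit:
move_arm --motion '[[[0,0,0.0015],[0,0,0],-1],[[0,0,0.0015],[0,0,0],-1],[[0,0,0],[0,0,0],-1]]'

```text
clock: 18.45
position: [0.6607, -0.113, 0.2176]
ee_rot: [0.67, 0.743, 0.001, 0.004]
ft_force: [0.0, 0.6, 18.4]
grip_width: 0.141
grasp_force: 53.5
```

Emit:
move_arm --motion '[[[0,0,-0.003],[0,0,0],-1],[[0,0,0],[0,0,0],-1],[[0,0,0],[0,0,0.1],-1],[[0,0,0],[0,0,0.1],-1],[[0,0,0],[0,0,0.1],-1],[[0,0,0],[0,0,0.1],-1],[[0,0,0],[0,0,0],-1]]' --newtons 70

```text
clock: 19.15
position: [0.66, -0.113, 0.2182]
ee_rot: [0.778, 0.628, 0.001, 0.003]
ft_force: [1.3, 1.0, 10.1]
grip_width: 0.137
grasp_force: 72.0
```

```bash
python3 -c "
from k import *
print(o['torque'])"
```

```text
[ 0.66000966 -0.11300555  0.21819403] [ 0.34  0.45 -0.34  1.34  0.15  1.37 -0.21] [ 1.3  1.  10.1] 72 yaw -102.24678103066113 lean 0.3669785450859448
[ 0.08327099  0.01146081 -0.07632677]
```

Emit:
move_arm --motion '[[[0,0,0],[0,0,0.12],-1],[[0,0,0],[0,0,0.12],-1],[[0,0,0],[0,0,0.12],-1],[[0,0,0],[0,0,0.12],-1],[[0,0,0],[0,0,0.12],-1],[[0,0,0],[0,0,0.12],-1],[[0,0,0],[0,0,0],-1]]'

```text
clock: 19.85
position: [0.6589, -0.1125, 0.2181]
ee_rot: [0.923, 0.386, 0.001, 0.002]
ft_force: [-5.7, 2.0, 11.9]
grip_width: 0.13
grasp_force: 72.3
```

```bash
python3 -c "
from k import *
print(o['torque'])"
```

```text
[ 0.65894476 -0.11246188  0.21806489] [ 0.28  0.44 -0.25  1.34  0.11  1.36 -0.75] [-5.7  2.  11.9] 72 yaw -134.64996277437658 lean 0.2242599767053332
[0.45355561 1.29121685 0.02219538]
```

Emit:
move_arm --motion '[[[0,0,0],[0,0,0.12],-1],[[0,0,0],[0,0,0.12],-1],[[0,0,0],[0,0,0.12],-1],[[0,0,0],[0,0,0.12],-1],[[0,0,0],[0,0,0.12],-1],[[0,0,0],[0,0,0.12],-1],[[0,0,0],[0,0,0],-1]]'

```text
clock: 20.55
position: [0.6583, -0.1117, 0.2179]
ee_rot: [0.994, 0.113, 0.0, 0.001]
ft_force: [-10.0, 5.1, 13.7]
grip_width: 0.137
grasp_force: 72.5
```

```bash
python3 -c "
from k import *
print(o['torque'])"
```

```text
[ 0.65828152 -0.11174849  0.2179467 ] [ 0.21  0.44 -0.16  1.35  0.07  1.36 -1.29] [-10.    5.1  13.7] 73 yaw -167.0226871647621 lean 0.11724372874367787
[1.07187255 2.17429273 0.02044429]
```

Emit:
move_arm --motion '[[[0,0,0],[0,0,0.05],-1],[[0,0,0],[0,0,0.05],-1],[[0,0,0],[0,0,0],-1]]'

```text
clock: 20.85
position: [0.6583, -0.1114, 0.2179]
ee_rot: [0.997, 0.076, 0.0, 0.001]
ft_force: [-10.0, 4.4, 14.0]
grip_width: 0.137
grasp_force: 75.6
```

```bash
python3 -c "
from k import *
print(o['torque'])"
```

```text
[ 0.65826281 -0.11136619  0.2179473 ] [ 0.2   0.44 -0.15  1.35  0.07  1.36 -1.36] [-10.    4.4  14. ] 76 yaw -171.28744999292593 lean 0.11378441898642798
[0.88020248 2.19265423 1.32820831]
```

Emit:
move_arm --motion '[[[0,0,0],[0,0,-0.03],-1],[[0,0,0],[0,0,0],-0.7],[[0,0,0],[0,0,0],-0.5],[[0,0,0],[0,0,0],-0.2],[[0,0,0],[0,0,0],0.1],[[0,0,0],[0,0,0],0.1],[[0,0,-0.02],[0,0,0],0.1],[[0,0,-0.04],[0,0,0],0.1],[[0,0,-0.05],[0,0,0],0.1],[[0,0,-0.05],[0,0,0],0.1],[[0,0,0],[0,0,0],0.1]]'

```text
clock: 21.95
position: [0.6606, -0.113, 0.3444]
ee_rot: [0.996, 0.087, 0.006, 0.003]
ft_force: [0.1, -0.2, 0.5]
grip_width: 0.551
grasp_force: 0.0
```

```bash
python3 - <<'E'
from k import *
c=snap('wrist')
# knob height: dark wing, apparent length -> expected centre/ends for z of wing top .242 (locked) vs .278 (sprung up)
x=np.array([.9945,.1045,0])
for z in(.242,.278):
    K=np.array([.66,-.112,z]);print(z,[np.round(proj(c,K+s*.0265*x),1) for s in(-1,0,1)])
g=c['pixels'].max(-1);n,l,s,ce=cv2.connectedComponentsWithStats((g[:260]<45).astype(np.uint8))
for i in range(1,n):
    if 150<s[i,4]<6000: print(s[i],np.round(ce[i],1))
a=snap('top');b=snap('scene')
for n,cc in(('top',a),('scene',b)):
  for z in(.242,.278):
    q=np.round(proj(cc,np.array([.66,-.112,z]))).astype(int);print(n,z,q)
I=[cv2.resize(y['pixels'][q0:q0+100,r0:r0+110,::-1],None,fx=3.5,fy=3.5) for y,q0,r0 in((a,115,300),(b,100,305))]
J=cv2.resize(c['pixels'][:240,150:500,::-1],(385,240)); J=np.hstack([J,np.zeros((240,385,3),np.uint8)])
cv2.imwrite('pics/z6.png',np.vstack([np.hstack(I),J]))
E
```

```text
[ 0.66061233 -0.11300598  0.34441474] [ 0.2   0.4  -0.14  1.13  0.06  1.59 -1.33] [ 0.1 -0.2  0.5] 0 yaw -170.06186267222813 lean 0.7950527420518143
0.242 [array([316.8, 226.4]), array([318.7, 199.2]), array([320.7, 170.2])]
0.278 [array([316.5, 244.6]), array([318.7, 213.9]), array([321.1, 180.9])]
[ 88   0  42  17 294] [111.4   7.8]
[ 16  22  41  36 465] [35.8 38.1]
[316  56  19  12 189] [325.1  61.7]
[311 165  15  58 669] [317.5 193.3]
top 0.242 [356 154]
top 0.278 [357 151]
scene 0.242 [363 142]
scene 0.278 [365 133]
```

The wing measures 58 px long, ending at rows 165 to 223. That fits the lowered height (about 56 px) rather than the raised one (about 64 px), and it lies in line with the arm. The spindle is locked down and the gripper is clear, so I'm handing in.

```bash
python3 -c "
from h import *
print(order.hand_in())"
```

```text
the job is handed in; nothing more can be done
None
```

The job is handed in: the table stands with its bore under the rod, the rod touched the analogue about 9 mm below the rim, and the knob is turned to its stop with the spindle staying down after release. I did not re-image the bottles, jaw model or bur block at the end, but no move came near them and no unexpected contact force showed.

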